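Lid the iced topping crock and lift off its outer lid for icing

ROBOT

A 6-joint arm with a two-finger parallel gripper is mounted at the origin on the work surface. World frame = base frame: x ahead of the robot, y to its left, z up, the work surface at z = 0. Lengths are in m, angles in degrees, forces in N, time in s.
With the tool pointing down it reaches from about 0.3 to 0.75 m from the base axis. Payload 8.5 kg.
Tool frame: the origin (TCP) lies midway between the tips of the shut fingers; the grasp point (between the pads) lies 19 mm behind it; z points along the fingers, y is the line along which they close (so a half turn about z gives the same grasp; the last joint's range is limited). The gripper opens to 85 mm and grips with 20 to 120 N. Pads are 22 mm wide; open, the fingers measure 114 mm over their backs; the gripper's body (76 mm by 85 mm) begins 54 mm behind the grasp point. The pads swing forward as they close: fully open they stand 13 mm farther back than shut.
Start: joints at [-80.976, 21.807, 74.336, -0, 83.858, -12.336], TCP at [0.2, -0.512, 0.231] pointing down, gripper open.
Joint ranges: [-178.18, 178.18], [-50.72, 133.34], [12.68, 142.11], [-81.47, 261.47], [9.98, 163.14], [-165.26, 165.26]. Speed limits (degrees/s): [136.94, 136.94, 180, 180, 180, 180].

INTERFACE

Orientations are given as a 3x3 rotation matrix whose columns are the frame's x, y, z axes.
In Python, from rig import env, viewer, recognise, pinpoint gives the robot as it stands.
- The arm moves only by the tool move_arm, never from a script. Its argument "plan" is text: rows parted by semicolons, each of 7 numbers parted by spaces: the shift along the tool's x, y, z in m, then the turn, a rotation vector about the tool's x, y, z in rad, then the finger opening in m, from 0 to 0.0854. A call has 1 to 12 rows; each row shifts and turns the commanded pose from where the row before left it, along the tool's axes as they then stand; what a row does not reach is not made up. A row lasts 1/8 s, in which the tool goes at most 62.5 mm and 10.7 degrees, less where a joint would pass 70% of its speed; a pose out of reach is approached as far as the arm can. A call is refused whole if a number of a shift passes 0.0625 or a number of a turn 0.188, either way. A call with a gripper value outside its range is refused whole. The fingers move at their own pace and stop on an object; "grip_force" is the grip in N (left out, the last holds). Time passes only in rows, so rows that do not move let the fingers close. It gives the time, the measured TCP pose, the force, the opening and the grip force at its end, in the units of the state.
- env.observe(): the state, without advancing time (a new reading comes with each control period).
- viewer.get_image(name): name is "scene" or "top" or "wrist"; returns (picture, depth): 384x512x3 uint8, red, green, blue; 384x512 float32, m along the optical axis (not along the pixel's ray), 0 where there is no reading.
- viewer.calibration(name): a dict with "fx", "fy", "cx", "cy" (pixels), "k1" (the pictures are not rectified: a ray, as slopes to the right and down, at radius r is drawn at 1 + k1 r^2 times it, then the intrinsics apply), "R" (3x3) and "t" (3): a world point X has camera coordinates R X + t. Camera axes: x right, y down, z forward; pixel columns grow to the right and rows downward; lengths in m; the calibration is good to about 2 mm. A picture is of the moment at which its call begins: read the wrist's pose just before it. calibration takes no time and is no camera call; for the wrist camera it gives the pose at the moment of the call.
- env.close_job(): hands the job in; it is judged then, once.
Trained networks look in the newest picture that a camera, given by its name, has taken for a name from the list of things; names that differ only in an ending like _2 or _b are one class to them, and where a whole thing is asked for, a point or a joint stands for the part that bears it (a point fixed in the world has none). Each returns a list of dicts, best first, with "conf" (0 to 1); they miss things now and then, are a little off and sometimes report something else, mostly with a low value. They report only what shows in the picture. A call takes as long as a camera call. They do not tell look-alikes from the thing itself.
- recognise(camera, name): "extent" ([centre column, centre row, width, height] in pixels, round what is visible of it).
- pinpoint(camera, name): "pixel" ([column, row] in pixels: a listed point, or the origin of a listed thing).
The state is a dict: "time_s": time; "q": joint angles; "qvel": joint speeds; "joint_efforts": joint torques, N m; "position": TCP position; "tool_rot": TCP orientation; "ft_force": force on the tool from outside, world axes, zero at the start; "wrist_torque": the same for the moment, N m; "grip_width": finger opening in m; "gripper_force": force on a finger pad.
Only numpy, scipy, OpenCV 4.12 (cv2) and the standard library are available. Lean on these libraries where they do the work, as an engineer would, in place of code of your own. Each camera call takes 0.05 s, during which the arm holds its last target. There are 200 camera calls.

TASK

Get the topping crock ready for packing with ice: holding the knob, slide the nested pair of lids forward out of the slotted rack and lower the pair onto the crock together, so that the inner lid closes the jar in the middle and the outer ring lid sits down all round on the crock's rim. Then let go of the knob, take the outer lid by its collar and lift it off alone, leaving the inner lid shut on the jar, and finish while still holding the outer lid level in the air, wholly higher than the inner lid's knob. Do not drop the lids, keep the two together until both are seated, and do not shift the crock or upset anything else on the counter.

Things in the scene. Friction and masses are not known exactly. Their poses are not given: they have to be found in the camera images.
- lid_rack: Steel lid rack fixed to the counter; origin on the counter under the usual hanging place. Drip tray 185 x 170 mm below; above, two flat rails (75 mm wide together, 5 mm thick, top at z = 125 mm) form a straight slot 18 mm wide along the rack's own x, closed at x = +12 mm, open at x = -45 mm (robot's side). Two uprights at x = +96 mm hold the rails; nothing stands in front.
- slot_mouth (a point): Middle of the slot's open mouth, level with the rails' top. The lids hang with the stem in the slot, the knob on the rails and the ring lid under them, so they leave only by sliding towards the rack's -x: wholly clear when the stem's axis is beyond x = -122 mm. While sliding, the knob may be up to 11 mm above the rails.
- inner_lid: Inner lid, steel, about 0.2 kg. Origin on its axis in the underside of its flange (84 mm diameter, 4 mm thick), z up the stem. Below: tapered plug 12 mm deep, 59 mm diameter at the top, 51 at the bottom. Above: tapered boss 36 to 26 mm diameter up to z = 18, stem 12 mm diameter up to z = 46, knob z = 46 to 74 mm. Lifting the knob carries both lids: the ring lid lies loose on the flange.
- knob (a point): Centre of the inner lid's plain round black knob (28 mm diameter, 28 mm tall), 60 mm above the inner lid's origin
- outer_lid: Outer ring lid, aluminium, about 0.2 kg. Origin on its axis in the underside of its flat ring plate (147 mm diameter, 4 mm thick). Skirt reaching 10 mm below, 151 mm diameter at its lower edge, 141 mm inside at the plate. The inner lid's stem and knob stand up through its collar. Its origin is 4 mm above the inner lid's when the pair is carried, 6 mm when both are seated on the crock.
- collar (a point): Centre of the outer lid's open collar (48 mm outside, 38 mm inside diameter, z = 4 to 26 mm above that lid's origin), 15 mm above the origin, 11 mm above the ring plate's top. The knob passes freely through the collar.
- crock: Thick beige crockery crock, loose, about 1.6 kg; origin at the centre of its underside. Outer wall 132 mm outside diameter, 116 inside, rim at z = 110 mm; the jar in its middle (one piece) 74 mm outside, 64 inside, rim at z = 104 mm. Lugs at its own +y and -y, 87 mm from the axis, up to 65 mm high. Seated, the inner lid's origin is at z = 104 and the outer lid's at z = 110 mm in this frame.
- jar_mouth (a point): Centre of the jar's mouth, at its rim, 104 mm above the counter
- scoop: scuffed aluminium ice cream scoop lying flat along its own x: 210 mm long, 52 mm wide, 25 mm high, bowl at +x; bystander, origin at the centre of its underside
- soda_bottle: green glass soda bottle, 60 mm diameter, 200 mm tall, standing; bystander, origin at the centre of its underside
- sundae_glass: footed sundae glass, 84 mm wide at the mouth, 130 mm tall, standing; bystander, origin at the centre of its underside
- malt_cup: tall steel malt cup, 87 mm wide, 165 mm tall, standing; bystander, origin at the centre of its underside
- wafer_tin: round closed wafer tin, 107 mm wide, 86 mm tall; bystander, origin at the centre of its underside
Mind the look-alikes: they are no part of the job. What is shaped like the inner_lid but blue or green is not meant.

How it is judged:
By the outcome, as a careful person would: the job done as asked, in the order asked, and still so for the second after the job is handed in, while the arm keeps its last pose, push and grip.
It also fails if it takes over 54 s, if anything falls off the work surface, if the arm or the gripper's body presses on something with over 40 N, if the wrist force passes 120 N, or if a joint passes its speed limit or range.

## Working session

There is one attempt and no reset: what is moved stays moved. The work goes in short steps, Python scripts to look and compute and a tool call to move; the robot and the scene stay as the last step left them, time stands still between calls to the robot, and variables do not carry over. Pictures are saved under pics/ and viewed, at most 10 in all, crops included, and the job is handed in when it is done.

Besides the shell and the picture viewer there is one more tool, called after "Request:" as name(argument=value, ...) on one line, values as JSON. move_arm: Moves the arm, as the interface text tells. Its arguments: {"type":"object","properties":{"plan":{"type":"string"},"grip_force":{"type":"number"}},"required":["plan"]}

```bash
ls; mkdir -p pics; cat > h.py <<'E'
import numpy as np, cv2
from rig import env, viewer, recognise, pinpoint
def ray(cam,px,cal=None):
    c=cal or viewer.calibration(cam)
    K=np.array([[c["fx"],0,c["cx"]],[0,c["fy"],c["cy"]],[0,0,1.]])
    u=cv2.undistortPoints(np.array([[px]],float),K,np.array([c["k1"],0,0,0.]))[0,0]
    R=np.array(c["R"]);t=np.array(c["t"])
    return -R.T@t, R.T@np.array([u[0],u[1],1.])
def at_z(cam,px,z,cal=None):
    o,d=ray(cam,px,cal); return o+d*(z-o[2])/d[2]
def at_depth(cam,px,dep,cal=None):
    o,d=ray(cam,px,cal); return o+d*dep
def tri(rays):
    A=np.zeros((3,3));b=np.zeros(3)
    for o,d in rays:
        d=d/np.linalg.norm(d);P=np.eye(3)-np.outer(d,d);A+=P;b+=P@o
    x=np.linalg.solve(A,b)
    res=[np.linalg.norm(np.cross(x-o,d/np.linalg.norm(d))) for o,d in rays]
    return x,res
def cloud(cam,depth,cal=None):
    c=cal or viewer.calibration(cam)
    K=np.array([[c["fx"],0,c["cx"]],[0,c["fy"],c["cy"]],[0,0,1.]])
    h,w=depth.shape
    g=np.stack(np.meshgrid(np.arange(w),np.arange(h)),-1).reshape(-1,1,2).astype(float)
    u=cv2.undistortPoints(g,K,np.array([c["k1"],0,0,0.])).reshape(h,w,2)
    X=np.dstack([u*depth[...,None],depth])
    X=(X-np.array(c["t"]))@np.array(c["R"]); X[depth==0]=np.nan
    return X
E
cat > a.py <<'E'
from h import *
np.set_printoptions(precision=4,suppress=True)
ims=[]
for cam in ("scene","top"):
    im,d=viewer.get_image(cam); np.savez(f"{cam}0.npz",im=im,d=d)
    cv2.imwrite(f"pics/{cam}0.png",im[...,::-1])
    c=viewer.calibration(cam); print(cam,-np.array(c["R"]).T@np.array(c["t"]), np.array(c["R"])[2])
    for n in ("knob","slot_mouth","collar","jar_mouth","crock","inner_lid","outer_lid","lid_rack"):
        print(n,[(np.round(r["pixel"],1),round(r["conf"],2)) for r in pinpoint(cam,n)[:4]])
    for n in ("scoop","soda_bottle","sundae_glass","malt_cup","wafer_tin"):
        print(n,[(np.round(r["pixel"]),round(r["conf"],2),at_z(cam,r["pixel"],0)[:2]) for r in pinpoint(cam,n)[:3]])
s=env.observe(); print(s["time_s"],s["ft_force"])
E
python3 a.py
```

```text
pics
scene [1.3191 0.4825 0.6756] [-0.7205 -0.4554 -0.5229]
knob [(array([357.4, 197.6]), 0.97), (array([319.4, 182.6]), 0.71), (array([297.5, 260.7]), 0.65), (array([301.8, 216. ]), 0.64)]
slot_mouth [(array([309.7, 212.6]), 0.64)]
collar [(array([169.9, 173.7]), 0.64)]
jar_mouth [(array([195.3, 177.7]), 0.57)]
crock [(array([197.9, 204. ]), 0.59)]
inner_lid [(array([353.6, 212.4]), 0.91), (array([320.7, 200.5]), 0.71), (array([299.1, 234.1]), 0.64)]
outer_lid [(array([300.1, 232.6]), 0.63), (array([193.5, 178.4]), 0.38), (array([311.2, 214.2]), 0.16)]
lid_rack []
scoop [(array([263., 215.]), 0.65, array([ 0.4972, -0.001 ]))]
soda_bottle [(array([216., 256.]), 0.64, array([ 0.7377, -0.0099]))]
sundae_glass [(array([395., 298.]), 0.78, array([0.6284, 0.454 ]))]
malt_cup [(array([169., 172.]), 0.75, array([ 0.4428, -0.4618]))]
wafer_tin [(array([407., 253.]), 0.89, array([0.445 , 0.4423]))]
top [0.2743 0.0267 1.6368] [ 0.1817 -0.022  -0.9831]
knob [(array([225.2, 255.6]), 0.82), (array([205.1, 171.2]), 0.61), (array([186.1, 252. ]), 0.55)]
slot_mouth [(array([206.1, 183.2]), 0.8)]
collar [(array([205.7, 169.1]), 0.65)]
jar_mouth [(array([321.3, 184. ]), 0.87)]
crock [(array([208.1, 182.9]), 0.75), (array([315.1, 190.6]), 0.65)]
inner_lid [(array([190.8, 248.5]), 0.74), (array([205., 170.]), 0.66), (array([226.2, 255.3]), 0.61)]
outer_lid [(array([206.4, 173.8]), 0.88)]
lid_rack [(array([208.7, 175.2]), 0.9)]
scoop [(array([263., 205.]), 0.59, array([ 0.5184, -0.0173])), (array([204., 168.]), 0.18, array([0.656 , 0.2019]))]
soda_bottle [(array([259., 147.]), 0.84, array([ 0.7377, -0.0059]))]
sundae_glass [(array([134., 182.]), 0.63, array([0.606 , 0.4542]))]
malt_cup [(array([376., 219.]), 0.57, array([ 0.4647, -0.4308])), (array([140., 226.]), 0.25, array([0.444 , 0.4282]))]
wafer_tin [(array([139., 225.]), 0.94, array([0.4462, 0.429 ]))]
1.4 [-0.1954  0.7829 -0.9338]
```

View pics/scene0.png

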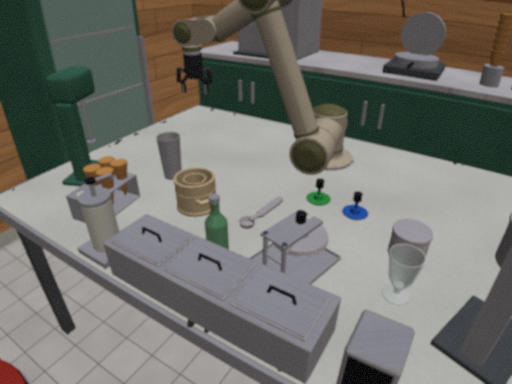

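View pics/top0.png

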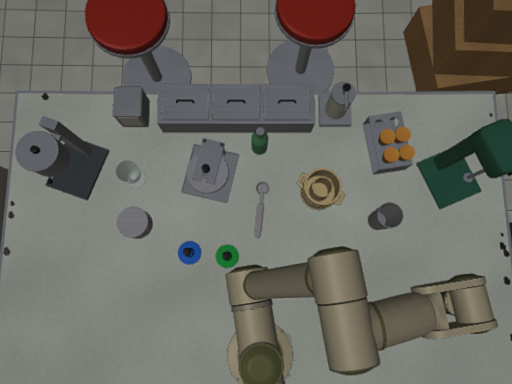

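```bash
cat > b.py <<'E'
from h import *
np.set_printoptions(precision=4,suppress=True)
top={k:v for k,v in dict(knob=(205.1,171.2),slot=(206.1,183.2),jar=(321.3,184),outer=(206.4,173.8)).items()}
sc=dict(knob=(301.8,216.),slot=(309.7,212.6),jar=(195.3,177.7),outer=(300.1,232.6))
for k in top: print(k,tri([ray("top",top[k]),ray("scene",sc[k])]))
C={}
for cam in ("top","scene"):
    C[cam]=cloud(cam,np.load(cam+"0.npz")["d"])
def fit(X):
    # circle fit
    A=np.c_[2*X[:,:2],np.ones(len(X))];s=np.linalg.lstsq(A,(X[:,:2]**2).sum(1),rcond=None)[0]
    return s[:2],np.sqrt(s[2]+s[0]**2+s[1]**2)
P=C["top"].reshape(-1,3);P=P[~np.isnan(P[:,0])]
def box(P,c,r,z0,z1):
    m=(np.hypot(*(P[:,:2]-c).T)<r)&(P[:,2]>z0)&(P[:,2]<z1);return P[m]
for cam in C:
    P=C[cam].reshape(-1,3);P=P[~np.isnan(P[:,0])]
    a=box(P,np.array([.58,-.255]),.1,.03,.3); print(cam,"crock n",len(a),np.histogram(a[:,2],bins=12),a.min(0),a.max(0))
    a=box(P,np.array([.62,.18]),.13,.03,.3); print("rack",len(a),np.histogram(a[:,2],bins=14),a.min(0),a.max(0))
E
python3 b.py
```

```text
knob (array([0.6146, 0.1825, 0.1353]), [np.float64(0.00024894063714389744), np.float64(0.0002489406371438651)])
slot (array([0.5741, 0.1831, 0.1224]), [np.float64(0.003864278789086), np.float64(0.0038642787890859004)])
jar (array([ 0.5717, -0.214 ,  0.1096]), [np.float64(0.0039076120697861), np.float64(0.003907612069786084)])
outer (array([0.6171, 0.1829, 0.0833]), [np.float64(1.5553239100619123e-06), np.float64(1.5553239100334695e-06)])
top crock n 882 (array([ 47,  40,  40,  77,  84,  56,  62,  42,  58, 108, 205,  63]), array([0.0301, 0.0375, 0.0449, 0.0524, 0.0598, 0.0673, 0.0747, 0.0821,
       0.0896, 0.097 , 0.1045, 0.1119, 0.1193])) [ 0.4996 -0.3062  0.0301] [ 0.6317 -0.1551  0.1193]
rack 1702 (array([  2,   1,   3,   1,  29, 260, 448,  15,   8, 194, 650,  35,  18,
        38]), array([0.03  , 0.0392, 0.0483, 0.0575, 0.0666, 0.0757, 0.0849, 0.094 ,
       0.1032, 0.1123, 0.1215, 0.1306, 0.1398, 0.1489, 0.1581])) [0.5489 0.1072 0.03  ] [0.7343 0.255  0.1581]
scene crock n 1262 (array([ 59,  42,  40,  35,  59,  64, 108, 108, 121, 177, 243, 206]), array([0.0301, 0.037 , 0.044 , 0.0509, 0.0579, 0.0648, 0.0718, 0.0787,
       0.0857, 0.0926, 0.0995, 0.1065, 0.1134])) [ 0.5017 -0.2805  0.0301] [ 0.6366 -0.1551  0.1134]
rack 2376 (array([  14,   23,   21,   80,   54,  177,  632,   41,   39,   66, 1086,
         40,   28,   75]), array([0.0304, 0.0394, 0.0484, 0.0573, 0.0663, 0.0753, 0.0843, 0.0932,
       0.1022, 0.1112, 0.1202, 0.1291, 0.1381, 0.1471, 0.156 ])) [0.554  0.1208 0.0304] [0.7384 0.2602 0.156 ]
```

The scene view shows the pair's black knob on the rack at (301,216) and the crock at (196,190). Green and blue look-alikes are at (319,190) and (356,205). The top view shows the rack knob at (205,170), the crock at (320,188), green at (227,256), blue at (190,252), the scoop at (262,208) and the bottle at (259,142).

```bash
cat > c.py <<'E'
from h import *
np.set_printoptions(precision=4,suppress=True)
for n,a,b in (("blue",(186.1,252),(357.4,197.6)),("green",(225.2,255.6),(319.4,182.6))): print(n,tri([ray("top",a),ray("scene",b)]))
s=env.observe();T=np.array(s["tool_rot"]);print(T,s["position"])
c=viewer.calibration("wrist");R=np.array(c["R"]);o=-R.T@np.array(c["t"])
print("cam in tool",T.T@(o-np.array(s["position"])),"axes",T.T@R.T, c["fx"])
# rack: rails plane points
P=np.vstack([cloud(k,np.load(k+"0.npz")["d"]).reshape(-1,3) for k in ("top","scene")])
m=(abs(P[:,2]-.125)<.006)&(np.hypot(P[:,0]-.62,P[:,1]-.18)<.13)
r=cv2.minAreaRect((P[m,:2]*1000).astype(np.float32));print(r,cv2.boxPoints(r),P[m,2].mean())
m=(abs(P[:,2]-.109)<.006)&(np.hypot(P[:,0]-.57,P[:,1]+.21)<.08)
print(cv2.minEnclosingCircle((P[m,:2]*1000).astype(np.float32)))
E
python3 c.py
```

```text
blue (array([0.3456, 0.2502, 0.0678]), [np.float64(0.0004749122205534347), np.float64(0.00047491222055346516)])
green (array([0.3322, 0.1154, 0.0737]), [np.float64(1.5734267143545517e-05), np.float64(1.5734267143494482e-05)])
[[ 0.9313  0.3643 -0.    ]
 [ 0.3643 -0.9313  0.0001]
 [ 0.     -0.0001 -1.    ]] [ 0.2003 -0.5122  0.2313]
cam in tool [ 0.0846  0.0005 -0.1444] axes [[-0.0011 -0.9451 -0.3267]
 [ 1.     -0.0009 -0.0006]
 [ 0.0003 -0.3267  0.9451]] 297.06054729770904
((656.1616821289062, 175.70086669921875), (83.76063537597656, 152.899169921875), 75.94335174560547) [[571.8293 153.6428]
 [720.1501 116.5065]
 [740.494  197.759 ]
 [592.1732 234.8953]] 0.12527684265198052
((568.410400390625, -218.54005432128906), 67.98365020751953)
```

Request:
move_arm(plan="0 0 -0.017 0 0 -0.1585 0.0854; 0 0 -0.017 0 0 -0.1585 0.0854; 0 0 -0.017 0 0 -0.1585 0.0854; 0 0 -0.017 0 0 -0.1585 0.0854; 0 0 -0.017 0 0 -0.1585 0.0854; 0 0 -0.017 0 0 -0.1585 0.0854; 0.02 0.012 0 0 0 0 0.0854; 0.04 0.025 0 0 0 0 0.0854; 0.04 0.025 0 0 0 0 0.0854; 0.04 0.025 0 0 0 0 0.0854; 0.04 0.025 0 0 0 0 0.0854; 0.04 0.025 0 0 0 0 0.0854")

```text
time_s: 2.9
position: [0.3881, -0.3298, 0.3327]
tool_rot: [[0.247, 0.969, -0.0], [0.969, -0.247, 0.001], [0.001, -0.001, -1.0]]
ft_force: [0.3, -0.4, -0.5]
grip_width: 0.0855
gripper_force: 0.0
```

Request:
move_arm(plan="0.04 0.025 0 0 0 0 0.0854; 0.04 0.025 0 0 0 0 0.0854; 0.04 0.025 0 0 0 0 0.0854; 0.03 0.012 0 0 0 0 0.0854; 0.013 0.005 0 0 0 0 0.0854; 0 0 0 0 0 0 0.0854")

```text
time_s: 3.65
position: [0.5159, -0.1961, 0.333]
tool_rot: [[0.244, 0.97, -0.001], [0.97, -0.244, 0.0], [0.0, -0.001, -1.0]]
ft_force: [-0.0, 0.3, 0.6]
grip_width: 0.0856
gripper_force: 0.0
```

```bash
cat > w.py <<'E'
import sys,pickle
from h import *
np.set_printoptions(precision=4,suppress=True)
tag=sys.argv[1]; names=sys.argv[2:]
s=env.observe(); c=viewer.calibration("wrist"); im,d=viewer.get_image("wrist")
cv2.imwrite(f"pics/{tag}.png",im[...,::-1])
pins={n:pinpoint("wrist",n) for n in names}
pickle.dump((s,c,im,d,pins),open(tag+".pkl","wb"))
print(s["time_s"],s["position"],s["tool_rot"][0],s["q"],s["ft_force"])
for n in names: print(n,[(np.round(r["pixel"],1),round(r["conf"],2)) for r in pins[n][:3]])
E
python3 w.py w1 jar_mouth crock
```

```text
3.65 [ 0.5159 -0.1961  0.333 ] [ 0.2444  0.9697 -0.0005] [-33.0965  19.2233  61.7561  -0.0081  99.0522 -18.9514] [-0.0128  0.2715  0.5761]
jar_mouth [(array([301.7, 161. ]), 0.76)]
crock [(array([293.7, 142.3]), 0.57)]
```

Request:
move_arm(plan="0.03 -0.002 0 0 0 0 0.0854; 0.04 -0.003 0 0 0 0 0.0854; 0.03 -0.003 0 0 0 0 0.0854; 0 0 0 0 0 0 0.0854")

```text
time_s: 4.3
position: [0.5325, -0.0973, 0.3336]
tool_rot: [[0.244, 0.97, 0.0], [0.97, -0.244, -0.0], [-0.0, 0.0, -1.0]]
ft_force: [-0.4, -0.2, -0.3]
grip_width: 0.0855
gripper_force: 0.0
```

```bash
python3 w.py w2 jar_mouth crock
```

```text
4.3 [ 0.5325 -0.0973  0.3336] [0.2437 0.9698 0.0005] [-22.8923  18.0083  63.4516   0.003   98.513   -8.7853] [-0.3829 -0.203  -0.3406]
jar_mouth [(array([305.4, 230.7]), 0.66)]
crock [(array([295.4, 202.7]), 0.95)]
```

Request:
move_arm(plan="0.03 -0.002 0 0 0 0 0.0854; 0.04 -0.003 0 0 0 0 0.0854; 0.04 -0.003 0 0 0 0 0.0854; 0.04 -0.003 0 0 0 0 0.0854; 0.04 -0.003 0 0 0 0 0.0854; 0.04 -0.003 0 0 0 0 0.0854; 0.04 -0.003 0 0 0 0 0.0854; 0.025 0 0 0 0 0 0.0854; 0 0 0 0 0 0 0.0854")

```text
time_s: 5.58
position: [0.586, 0.1931, 0.3326]
tool_rot: [[0.244, 0.97, -0.001], [0.97, -0.244, -0.0], [-0.0, -0.001, -1.0]]
ft_force: [0.4, -0.5, -0.4]
grip_width: 0.0852
gripper_force: 0.0
```

```bash
python3 w.py w3 knob slot_mouth collar lid_rack inner_lid outer_lid
```

```text
5.575 [0.586  0.1931 0.3326] [ 0.2441  0.9697 -0.0007] [  7.2583  26.6373  50.1437  -0.0063 103.2622  21.3872] [ 0.4157 -0.5479 -0.3967]
knob [(array([ 78.8, 150.6]), 0.86), (array([259.6, 157.1]), 0.7), (array([109.3, 238.6]), 0.67)]
slot_mouth [(array([257.9, 155.5]), 0.84)]
collar [(array([286.9, 151.7]), 0.61)]
lid_rack [(array([284.2, 140.4]), 0.8)]
inner_lid [(array([127.3, 220.8]), 0.76), (array([102. , 139.2]), 0.72), (array([287.5, 146.4]), 0.66)]
outer_lid [(array([290.2, 151.1]), 0.8)]
```

View pics/w3.png

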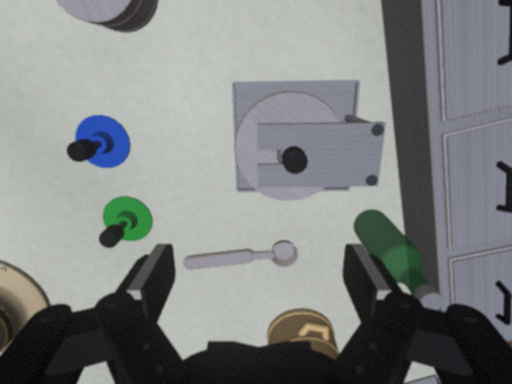

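View pics/w2.png

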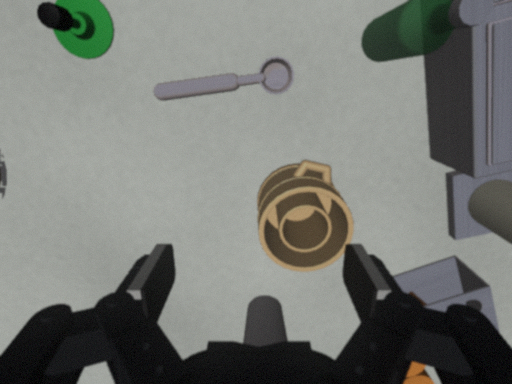

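w3 shows the real knob at about (293,160) on the rails, which run from (257,122) to (385,187) nearly along the image rows. w2 shows the crock's rim centred near (305,222) and the jar's near (305,230). Next I measure these precisely.

```bash
cat > d.py <<'E'
from h import *
import pickle
from scipy.optimize import least_squares
np.set_printoptions(precision=4,suppress=True)
L=lambda t:pickle.load(open(t+".pkl","rb"))
# jar: pinpoint triangulation, wrist + fixed
s1,c1,i1,d1,p1=L("w1");s2,c2,i2,d2,p2=L("w2");s3,c3,i3,d3,p3=L("w3")
print("jar",tri([ray("",p1["jar_mouth"][0]["pixel"],c1),ray("",p2["jar_mouth"][0]["pixel"],c2)]),
 tri([ray("",p1["jar_mouth"][0]["pixel"],c1),ray("",p2["jar_mouth"][0]["pixel"],c2),ray("top",(321.3,184)),ray("scene",(195.3,177.7))])[0])
for c,p in((c1,p1),(c2,p2)):print(at_z("",p["jar_mouth"][0]["pixel"],.104,c))
for tag,(c,d) in dict(w1=(c1,d1),w2=(c2,d2)).items():
    X=cloud("",d,c).reshape(-1,3);X=X[np.isfinite(X[:,0])]
    m=(X[:,2]>.100)&(X[:,2]<.125)&(np.hypot(X[:,0]-.57,X[:,1]+.215)<.085);Y=X[m]
    # rim annulus 58..66 : robust fit of radius |r-62|<4
    def f(v):
        r=np.hypot(Y[:,0]-v[0],Y[:,1]-v[1]);return np.minimum(np.maximum(abs(r-.062)-.004,0),np.maximum(abs(r-.0345)-.0025,0))+1e-9
    b=min((least_squares(f,[.57+a,-.216+e],loss="soft_l1",f_scale=.002) for a in(-.006,0,.006) for e in(-.006,0,.006)),key=lambda r:r.cost)
    far=np.hypot(Y[:,0]-b.x[0],Y[:,1]-b.x[1])>.05
    print(tag,"crock centre",b.x,b.cost,len(Y),"rim z",np.median(Y[far,2]),"enc",cv2.minEnclosingCircle((Y[:,:2]*1000).astype(np.float32)), "jar z",np.median(Y[~far,2]))
# rack
X=cloud("",d3,c3);Z=X[...,2]
m=(abs(Z-.125)<.006)&(np.hypot(X[...,0]-.65,X[...,1]-.18)<.12)
r=cv2.minAreaRect((X[m][:,:2]*1000).astype(np.float32));print("rails",r,np.median(Z[m]));print(cv2.boxPoints(r))
k=(Z>.14)&(np.hypot(X[...,0]-.618,X[...,1]-.183)<.04);K=X[k];print("knob top",len(K),np.median(K,0),cv2.minEnclosingCircle((K[:,:2]*1000).astype(np.float32)))
g=i3.max(-1)<60;g[:130]=0;g[190:]=0;g[:,:270]=0;g[:,320:]=0
n,l,st,ce=cv2.connectedComponentsWithStats(g.astype(np.uint8));j=1+st[1:,4].argmax();print("dark",st[j],ce[j],at_z("",ce[j],.148,c3))
print("knob top/scene",at_z("top",(205.1,171.2),.139),at_z("scene",(301.8,216),.139))
# outer disc edge below
m=(abs(Z-.088)<.006)&(np.hypot(X[...,0]-.62,X[...,1]-.18)<.1);print("outer",cv2.minEnclosingCircle((X[m][:,:2]*1000).astype(np.float32)),np.median(Z[m]))
cv2.imwrite("pics/rk.png",cv2.resize(i3[100:210,220:400,::-1],None,fx=4,fy=4,interpolation=cv2.INTER_CUBIC))
E
python3 d.py
```

```text
jar (array([ 0.5678, -0.2207,  0.1092]), [np.float64(0.0010076604507180294), np.float64(0.0010076604507179253)]) [ 0.5691 -0.2177  0.1095]
[ 0.5673 -0.222   0.104 ]
[ 0.569  -0.2238  0.104 ]
w1 crock centre [ 0.5688 -0.2199] 1.655775656149608e-05 3009 rim z 0.11124301425082589 enc ((568.8470458984375, -220.124267578125), 65.84508514404297) jar z 0.10528182687515325
w2 crock centre [ 0.5688 -0.2194] 1.2330020540379905e-05 2661 rim z 0.11096472339742315 enc ((568.8182983398438, -219.9114532470703), 66.05948638916016) jar z 0.10506259864696786
rails ((656.8464965820312, 174.62335205078125), (78.75814056396484, 150.04974365234375), 76.49481201171875) 0.1267031966793127
[[574.6998 153.854 ]
 [720.6005 118.8123]
 [738.9932 195.3927]
 [593.0925 230.4344]]
knob top 18095 [0.6299 0.192  0.4075] ((618.706298828125, 185.5067901611328), 39.3789176940918)
dark [282 147  25  26 486] [294.107  159.4959] [0.6256 0.1837 0.148 ]
knob top/scene [0.6138 0.1818 0.139 ] [0.6194 0.1848 0.139 ]
outer ((625.7803344726562, 182.6469268798828), 73.61351776123047) 0.08863449302762558
```

View pics/rk.png

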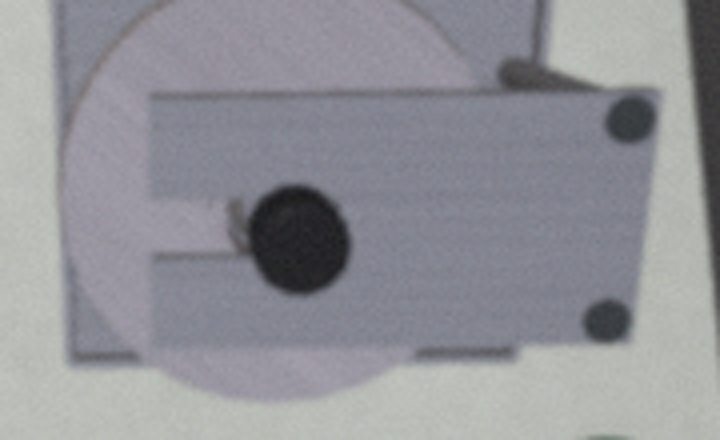

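```bash
cat > e.py <<'E'
from h import *
import pickle
np.set_printoptions(precision=4,suppress=True)
s,c,i,d,p=pickle.load(open("w3.pkl","rb"))
for n,q in dict(tl=(150,95),tr=(655,91),bl=(152,346),br=(630,343),sl_t=(152,198),sl_tr=(225,198),sl_b=(152,253),sl_br=(235,252)).items():
    print(n,at_z("",(q[0]/4+220-.375,q[1]/4+100-.375),.125,c)[:2])
# edge fits in gray
g=cv2.GaussianBlur(cv2.cvtColor(i,cv2.COLOR_RGB2GRAY).astype(np.float32),(0,0),.8)
X=cloud("",d,c);Z=X[...,2];m=(abs(Z-.126)<.007)
for nm,rows,cols in(("upper",range(112,135),range(262,340)),("lower",range(175,200),range(262,370))):
    pts=[]
    for col in cols:
        v=np.where(m[:,col]&(np.arange(384)>100)&(np.arange(384)<200))[0]
        if len(v):pts.append(at_z("",(col,v.min()-.5 if nm=="upper" else v.max()+.5),.125,c)[:2])
    pts=np.array(pts);f=np.polyfit(pts[:,0],pts[:,1],1);print(nm,f,np.degrees(np.arctan(f[0])),np.polyval(f,.6257))
E
python3 e.py
```

```text
tl [0.594  0.2305]
tr [0.7371 0.1954]
bl [0.5754 0.1549]
br [0.7208 0.1192]
sl_t [0.587  0.2007]
sl_tr [0.6083 0.1953]
sl_b [0.5828 0.1841]
sl_br [0.6075 0.1782]
upper [-0.2429  0.3751] -13.653405774174866 0.2231241421257989
lower [-0.2386  0.2909] -13.421148180517045 0.14157951960587825
```

The crop confirms it: the slot runs at about -13.75° in world, with its mouth at (0.585, 0.1925) and the knob at (0.6255, 0.183). Going down to the knob.

Request:
move_arm(plan="0 0.012 0.015 0 0 0 0.0854; 0 0.015 0.03 0 0 0 0.0854; 0 0.014 0.035 0 0 0 0.0854; 0 0 0.035 0 0 0 0.0854; 0 0 0.035 0 0 0 0.0854; 0 0 0.025 0 0 0 0.0854; 0 0 0 0 0 0 0.0854; 0 0 0 0 0 0 0.0854", grip_force=60)

```text
time_s: 6.92
position: [0.6258, 0.1829, 0.159]
tool_rot: [[0.245, 0.97, 0.001], [0.97, -0.245, 0.0], [0.0, 0.001, -1.0]]
ft_force: [0.8, 0.2, -0.9]
grip_width: 0.0853
gripper_force: 0.0
```

```bash
python3 w.py w4 knob collar; python3 - <<'E'
from h import *
import pickle
s,c,i,d,p=pickle.load(open("w4.pkl","rb"))
g=(i.max(-1)<60).astype(np.uint8)
X=cloud("",d,c)
m=(X[...,2]>.138)&(X[...,2]<.165)&(np.hypot(X[...,0]-.625,X[...,1]-.183)<.022)
K=X[m];print(len(K),K.mean(0),K.min(0),K.max(0)) if len(K) else print("none")
E
```

```text
6.925 [0.6258 0.1829 0.159 ] [0.2447 0.9696 0.0013] [ 5.9057 35.1062 63.261   0.0004 81.5554 20.0706] [ 0.8347  0.1787 -0.8975]
knob [(array([257.3, 229.7]), 0.95)]
collar []
2028 [0.62675165 0.18536606 0.15248704] [0.61217673 0.16876637 0.13806959] [0.63961865 0.19630932 0.15667498]
```

View pics/w4.png

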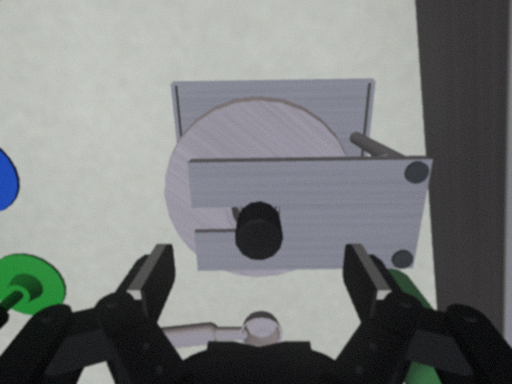

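The knob is at (259,230), midway between the fingers. Descending the last 28 mm and closing.

Request:
move_arm(plan="0 0 0.014 0 0 0 0.0854; 0 0 0.014 0 0 0 0.0854; 0 0 0 0 0 0 0.0854; 0 0 0 0 0 0 0.02; 0 0 0 0 0 0 0.02; 0 0 0 0 0 0 0.02; 0 0 0 0 0 0 0.02; 0 0 0 0 0 0 0.02; 0 0 0 0 0 0 0.02", grip_force=60)

```text
time_s: 8.2
position: [0.6254, 0.1831, 0.1309]
tool_rot: [[0.244, 0.97, 0.001], [0.97, -0.244, 0.0], [0.0, 0.001, -1.0]]
ft_force: [-1.3, -0.5, 5.1]
grip_width: 0.0259
gripper_force: 59.2
```

Request:
move_arm(plan="0 0 -0.003 0 0 0 0.02; 0 0 -0.003 0 0 0 0.02; 0 0 0 0 0 0 0.02; 0 0 0 0 0 0 0.02")

```text
time_s: 8.7
position: [0.625, 0.183, 0.136]
tool_rot: [[0.244, 0.97, -0.001], [0.97, -0.244, -0.0], [-0.0, -0.001, -1.0]]
ft_force: [0.2, 1.0, -4.6]
grip_width: 0.0254
gripper_force: 59.2
```

```bash
python3 w.py w5 knob; python3 - <<'E'
from h import *
import pickle
s,c,i,d,p=pickle.load(open("w5.pkl","rb"))
print(s["grip_width"],s["gripper_force"])
cv2.imwrite("pics/w5c.png",cv2.resize(i[120:340,140:460,::-1],None,fx=2,fy=2))
E
```

```text
8.7 [0.625 0.183 0.136] [ 0.2445  0.9697 -0.0007] [ 5.9249 36.1916 65.1739 -0.0007 78.6756 20.0757] [ 0.213   0.9559 -4.6294]
knob [(array([260.9, 253. ]), 0.92), (array([390.7, 300.8]), 0.53)]
0.025446434833613113 59.1956752538681
```

View pics/w5c.png

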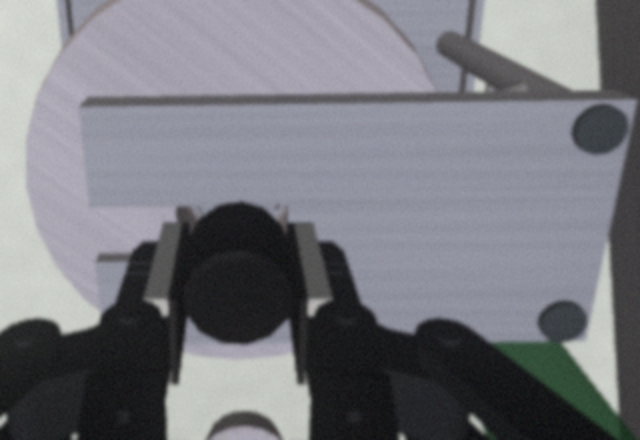

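Request:
move_arm(plan="0 -0.006 0 0 0 0 0.02; 0 -0.01 0 0 0 0 0.02; -0.0001 -0.012 0 0 0 0 0.02; -0.0001 -0.012 0 0 0 0 0.02; -0.0001 -0.012 0 0 0 0 0.02; -0.0001 -0.012 0 0 0 0 0.02; -0.0001 -0.012 0 0 0 0 0.02; -0.0001 -0.012 0 0 0 0 0.02; -0.0001 -0.012 0 0 0 0 0.02; -0.0001 -0.012 0 0 0 0 0.02; -0.0001 -0.012 0 0 0 0 0.02; 0 -0.01 0 0 0 0 0.02", grip_force=70)

```text
time_s: 10.3
position: [0.4943, 0.2151, 0.1364]
tool_rot: [[0.244, 0.97, 0.0], [0.97, -0.244, 0.0], [0.0, 0.0, -1.0]]
ft_force: [0.6, -0.1, -4.8]
grip_width: 0.0259
gripper_force: 69.6
```

Request:
move_arm(plan="0 -0.003 -0.015 0 0 0 0.02; 0 0 -0.025 0 0 0 0.02; 0 0 -0.025 0 0 0 0.02; -0.01 0.004 -0.006 0 0 0 0.02; -0.025 0.01 0 0 0 0 0.02; -0.03 0.013 0 0 0 0 0.02; -0.035 0.016 0 0 0 0 0.02; -0.035 0.016 0 0 0 0 0.02; -0.035 0.016 0 0 0 0 0.02; -0.035 0.016 0 0 0 0 0.02; -0.035 0.016 0 0 0 0 0.02; -0.035 0.016 0 0 0 0 0.02")

```text
time_s: 11.8
position: [0.5438, -0.0831, 0.2069]
tool_rot: [[0.245, 0.97, -0.001], [0.97, -0.245, 0.0], [-0.0, -0.001, -1.0]]
ft_force: [0.5, 0.5, -4.5]
grip_width: 0.0258
gripper_force: 69.9
```

Request:
move_arm(plan="-0.035 0.016 0 0 0 0 0.02; -0.035 0.016 0 0 0 0 0.02; -0.03 0.013 0 0 0 0 0.02; -0.02 0.009 0 0 0 0 0.02; -0.008 0.004 0 0 0 0 0.02; 0 0 0 0 0 0 0.02; 0 0 0 0 0 0 0.02; 0 0 0 0 0 0 0.02")

```text
time_s: 12.8
position: [0.5691, -0.2185, 0.2075]
tool_rot: [[0.243, 0.97, 0.0], [0.97, -0.243, 0.0], [0.0, 0.0, -1.0]]
ft_force: [0.4, 0.1, -4.6]
grip_width: 0.0256
gripper_force: 69.9
```

```bash
python3 w.py w6 knob collar; python3 - <<'E'
from h import *
np.set_printoptions(precision=4,suppress=True)
C=[]
for cam in("scene","top"):
    im,d=viewer.get_image(cam);np.savez(cam+"1.npz",im=im,d=d)
    X=cloud(cam,d).reshape(-1,3);X=X[np.isfinite(X[:,0])]
    m=(np.hypot(X[:,0]-.5688,X[:,1]+.2197)<.09)&(X[:,2]>.12)&(X[:,2]<.19)
    m2=m&(X[:,2]>.145)&(X[:,2]<.175)&(np.hypot(X[:,0]-.5688,X[:,1]+.2197)>.03);Y=X[m2]
    print(cam,len(Y),np.median(Y,0))
    A=np.c_[Y[:,:2]-[.5688,-.2197],np.ones(len(Y))]
    w=np.ones(len(Y),bool)
    for _ in range(8):
        s=np.linalg.lstsq(A[w],Y[w,2],rcond=None)[0];w=abs(Y[:,2]-A@s)<.003
    print("plane slopes,z",s,w.sum(),cv2.minEnclosingCircle((Y[w,:2]*1000).astype(np.float32)))
    if cam=="scene":cv2.imwrite("pics/s1.png",cv2.resize(im[80:260,100:330,::-1],None,fx=3,fy=3))
s=env.observe();print(s["time_s"],s["position"],s["ft_force"])
E
```

```text
12.8 [ 0.5691 -0.2185  0.2075] [0.2434 0.9699 0.0001] [-32.1182  28.7947  66.6389   0.0088  84.5637 -18.029 ] [ 0.4342  0.108  -4.5714]
knob [(array([260.6, 252.9]), 0.97)]
collar []
scene 760 [ 0.5925 -0.192   0.1644]
plane slopes,z [-0.0002 -0.006   0.1648] 595 ((566.91943359375, -215.21044921875), 75.35922241210938)
top 175 [ 0.5845 -0.2066  0.1625]
plane slopes,z [-0.0178 -0.0103  0.1628] 94 ((574.2837524414062, -218.09259033203125), 70.3581314086914)
13.05 [ 0.5691 -0.2192  0.2074] [ 0.0806  0.1347 -3.5677]
```

View pics/s1.png

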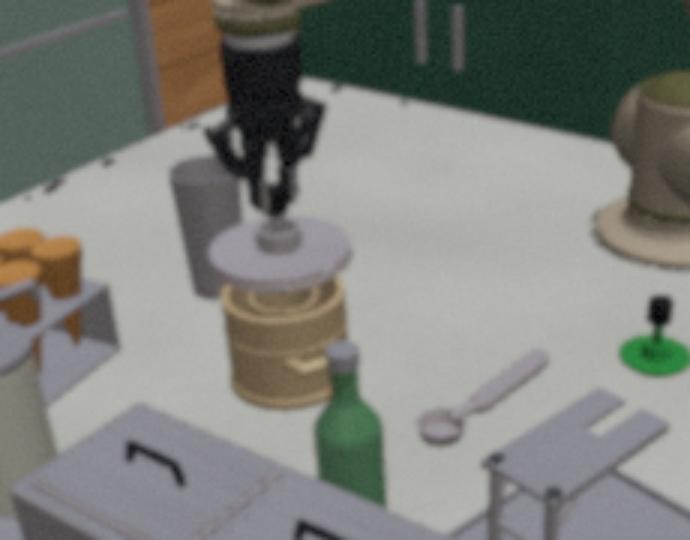

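The pair hangs level, with the ring plate's top at z≈0.164, over the crock. Now checking how far the lids' axis lies from the TCP, using the wrist view and the scene view's relative bias.

```bash
cat > f.py <<'E'
from h import *
import pickle
from scipy.optimize import least_squares
np.set_printoptions(precision=4,suppress=True)
def annfit(Y,r0,r1,x0):
    # edge-based: outer boundary points per angle, fixed radius r1
    def f(v):
        r=np.hypot(Y[:,0]-v[0],Y[:,1]-v[1]);return np.maximum(r-r1,0)+np.maximum(r0-r,0)
    return least_squares(f,x0,loss="soft_l1",f_scale=.001).x
def bound(Y,x0,R):
    a=np.arctan2(Y[:,1]-x0[1],Y[:,0]-x0[0]);r=np.hypot(Y[:,0]-x0[0],Y[:,1]-x0[1])
    b=((a+np.pi)/(2*np.pi)*120).astype(int);P=[]
    for k in range(120):
        q=np.where(b==k)[0]
        if len(q)>2:
            j=q[r[q].argmax()]
            if r[j]>R-.012:P.append(Y[j,:2])
    P=np.array(P)
    s=least_squares(lambda v:np.hypot(P[:,0]-v[0],P[:,1]-v[1])-v[2],[*x0,R],loss="soft_l1",f_scale=.001)
    s2=least_squares(lambda v:np.hypot(P[:,0]-v[0],P[:,1]-v[1])-R,x0,loss="soft_l1",f_scale=.001)
    return s.x,s2.x,len(P)
s,c,i,d,p=pickle.load(open("w6.pkl","rb"))
def sel(X,z0,z1,r): 
    X=X.reshape(-1,3);X=X[np.isfinite(X[:,0])];return X[(X[:,2]>z0)&(X[:,2]<z1)&(np.hypot(X[:,0]-.5688,X[:,1]+.2197)<r)]
Y=sel(cloud("",d,c),.158,.170,.09);print("w6 lid",len(Y),np.median(Y[:,2]),bound(Y,[.5688,-.2197],.0735),"TCP",s["position"])
for cam in("scene","top"):
    X0=cloud(cam,np.load(cam+"0.npz")["d"]);X1=cloud(cam,np.load(cam+"1.npz")["d"])
    print(cam,"crock",bound(sel(X0,.105,.117,.09),[.5688,-.2197],.066));print("  lid",bound(sel(X1,.158,.170,.09),[.5688,-.2197],.0735))
E
python3 f.py
```

```text
w6 lid 23943 0.16515498423486247 (array([ 0.569 , -0.2177,  0.073 ]), array([ 0.5689, -0.2178]), 104) TCP [ 0.5691 -0.2185  0.2075]
scene crock (array([ 0.5693, -0.2174,  0.0641]), array([ 0.5691, -0.2183]), 56)
  lid (array([ 0.5703, -0.2138,  0.0708]), array([ 0.5686, -0.2155]), 92)
top crock (array([ 0.5659, -0.2192,  0.0643]), array([ 0.5659, -0.2199]), 42)
  lid (array([ 0.5689, -0.2165,  0.0692]), array([ 0.5595, -0.2138]), 24)
```

Request:
move_arm(plan="-0.0022 0.0003 0.004 0 0 0 0.02; 0 0 0.008 0 0 0 0.02; 0 0 0.009 0 0 0 0.02; 0 0 0.009 0 0 0 0.02; 0 0 0.008 0 0 0 0.02; 0 0 0.005 0 0 0 0.02; 0 0 0.003 0 0 0 0.02; 0 0 0 0 0 0 0.02; 0 0 0 0 0 0 0.02")

```text
time_s: 14.18
position: [0.569, -0.2216, 0.1616]
tool_rot: [[0.245, 0.97, 0.001], [0.97, -0.245, -0.0], [-0.0, 0.001, -1.0]]
ft_force: [-0.9, -0.2, -3.6]
grip_width: 0.026
gripper_force: 69.9
```

Request:
move_arm(plan="0 0 0.002 0 0 0 0.02; 0 0 0.002 0 0 0 0.02; 0 0 0.001 0 0 0 0.02; 0 0 0 0 0 0 0.02")

```text
time_s: 14.68
position: [0.569, -0.2217, 0.1565]
tool_rot: [[0.244, 0.97, 0.0], [0.97, -0.244, -0.0], [-0.0, 0.0, -1.0]]
ft_force: [-0.4, -0.2, -1.5]
grip_width: 0.0256
gripper_force: 70.1
```

Request:
move_arm(plan="0 0 0.001 0 0 0 0.02; 0 0 0.0005 0 0 0 0.02; 0 0 0 0 0 0 0.02")

```text
time_s: 15.05
position: [0.5692, -0.2218, 0.156]
tool_rot: [[0.244, 0.97, 0.002], [0.97, -0.244, -0.001], [-0.001, 0.002, -1.0]]
ft_force: [-1.2, 0.6, 5.6]
grip_width: 0.0258
gripper_force: 71.1
```

```bash
cat > g.py <<'E'
from f import *
import sys
def plane(Y,z):
    A=np.c_[Y[:,:2]-[.5688,-.2197],np.ones(len(Y))];w=abs(Y[:,2]-z)<.004
    for _ in range(8):
        q=np.linalg.lstsq(A[w],Y[w,2],rcond=None)[0];w=abs(Y[:,2]-A@q)<.002
    return q,w.sum()
if __name__=="__main__":
    print("----")
    zt=float(sys.argv[1])
    st=env.observe();c=viewer.calibration("wrist");im,d=viewer.get_image("wrist")
    Y=sel(cloud("",d,c),zt-.008,zt+.006,.09);print("wrist",plane(Y,zt),bound(Y,[.5688,-.2197],.0735),"TCP",st["position"],st["ft_force"])
    im,d=viewer.get_image("scene");Y=sel(cloud("scene",d),zt-.008,zt+.006,.09);print("scene",plane(Y,zt),bound(Y,[.5688,-.2197],.0735))
    np.savez("scene_l.npz",im=im,d=d)
    print(st["time_s"],st["q"])
E
python3 g.py .114 | sed -n '/----/,$p'
```

```text
----
wrist (array([0.0001, 0.0007, 0.1157]), np.int64(23888)) (array([ 0.5689, -0.2204,  0.0732]), array([ 0.5689, -0.2205]), 106) TCP [ 0.5692 -0.2218  0.156 ] [-1.2476  0.5606  5.601 ]
scene (array([-0.001 , -0.0048,  0.1153]), np.int64(595)) (array([ 0.5702, -0.2167,  0.0711]), array([ 0.5691, -0.2178]), 96)
15.05 [-32.3766  31.2231  71.1715  -0.0022  77.493  -18.2278]
```

Request:
move_arm(plan="0 0 0.0005 0 0 0 0.02; 0 0 0.0005 0 0 0 0.02; 0 0 0 0 0 0 0.02")

```text
time_s: 15.52
position: [0.5692, -0.2218, 0.156]
tool_rot: [[0.244, 0.97, 0.002], [0.97, -0.244, -0.002], [-0.001, 0.003, -1.0]]
ft_force: [-3.2, 0.7, 11.7]
grip_width: 0.0256
gripper_force: 71.6
```

Both are seated: the plate is level at z≈0.115, and the stiff stop came at the predicted TCP height of 0.156. Easing off and opening.

Request:
move_arm(plan="0 0 -0.001 0 0 0 0.02; 0 0 -0.0005 0 0 0 0.02; 0 0 0 0 0 0 0.0854; 0 0 0 0 0 0 0.0854; 0 0 0 0 0 0 0.0854; 0 0 0 0 0 0 0.0854; 0 0 0 0 0 0 0.0854; 0 0 -0.02 0 0 0 0.0854; 0 0 -0.03 0 0 0 0.0854; 0 0 0 0 0 0 0.0854; 0 0 0 0 0 0 0.0854")

```text
time_s: 16.9
position: [0.5686, -0.2214, 0.2046]
tool_rot: [[0.244, 0.97, -0.001], [0.97, -0.244, 0.001], [0.0, -0.001, -1.0]]
ft_force: [0.2, 0.1, 0.2]
grip_width: 0.0855
gripper_force: 0.0
```

```bash
python3 w.py w7 knob collar inner_lid; python3 g.py .114 | sed -n '/----/,$p'; python3 - <<'E'
from h import *
import pickle
from scipy.optimize import least_squares
np.set_printoptions(precision=4,suppress=True)
s,c,i,d,p=pickle.load(open("w7.pkl","rb"))
X=cloud("",d,c);Z=X[...,2];r=np.hypot(X[...,0]-.569,X[...,1]+.2204)
print("hist r<30mm",np.histogram(Z[r<.03],bins=np.arange(.110,.19,.006)))
for n,a,b in(("collar top",.131,.142),("knob top",.172,.186)):
    Y=X[(Z>a)&(Z<b)&(r<.04)]
    if len(Y)>20:print(n,len(Y),np.median(Y[:,2]),cv2.minEnclosingCircle((Y[:,:2]*1000).astype(np.float32)),Y.mean(0))
st=np.load("scene_l.npz")
cv2.imwrite("pics/c7.png",np.hstack([cv2.resize(i[100:340,120:400,::-1],(420,360)),cv2.resize(st["im"][130:250,140:260,::-1],(360,360))]))
E
```

```text
16.9 [ 0.5686 -0.2214  0.2046] [ 0.2445  0.9697 -0.001 ] [-32.3802  28.9994  66.7766  -0.0002  84.2897 -18.2286] [0.1922 0.1085 0.227 ]
knob [(array([259.1, 214.1]), 0.73)]
collar []
inner_lid [(array([258.5, 183.4]), 0.95)]
----
wrist (array([0.0001, 0.0002, 0.1157]), np.int64(18975)) (array([ 0.5689, -0.2205,  0.0732]), array([ 0.5689, -0.2205]), 120) TCP [ 0.5686 -0.2215  0.2045] [-0.6894  0.786  -0.0536]
scene (array([ 0.002 , -0.0029,  0.1152]), np.int64(603)) (array([ 0.5699, -0.2169,  0.0712]), array([ 0.5687, -0.218 ]), 99)
17.1 [-32.383   29.0217  66.7542   0.002   84.3126 -18.2256]
hist r<30mm (array([ 758,  557,  535,  143,  937,    0,    0,   61,  119,  122,  144,
       1335,    0]), array([0.11 , 0.116, 0.122, 0.128, 0.134, 0.14 , 0.146, 0.152, 0.158,
       0.164, 0.17 , 0.176, 0.182, 0.188]))
collar top 986 0.13749200439348602 ((568.7999267578125, -221.1387481689453), 24.44422721862793) [ 0.5701 -0.2136  0.1372]
knob top 1436 0.179443541317434 ((569.308837890625, -222.5122833251953), 14.090316772460938) [ 0.57   -0.2206  0.179 ]
```

View pics/c7.png

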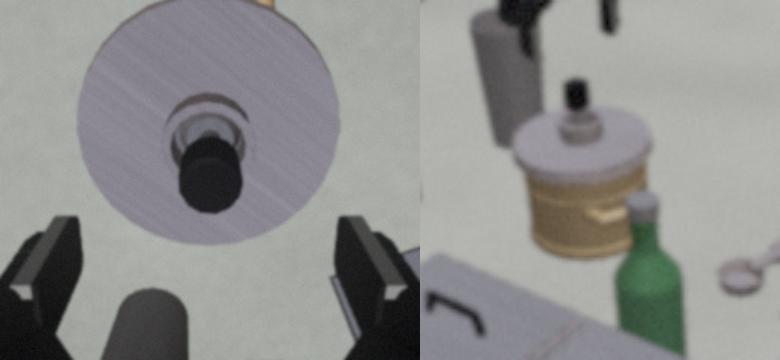

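Both lids are seated: knob top at 0.178, collar top at 0.136, plate level, and the knob stands centred in the collar. Now the collar grasp.

Request:
move_arm(plan="0.0006 0 0.015 0 0 0 0.0854; 0 0 0.02 0 0 0 0.0854; 0 0 0.02 0 0 0 0.0854; 0 0 0.015 0 0 0 0.0854; 0 0 0.01 0 0 0 0.0854; 0 0 0.009 0 0 0 0.0854; 0 0 0 0 0 0 0.0854; 0 0 0 0 0 0 0.065; 0 0 0 0 0 0 0.055", grip_force=60)

```text
time_s: 18.32
position: [0.5692, -0.2211, 0.1168]
tool_rot: [[0.244, 0.97, 0.001], [0.97, -0.244, -0.0], [-0.0, 0.001, -1.0]]
ft_force: [0.1, -0.2, -0.6]
grip_width: 0.0554
gripper_force: 0.0
```

Request:
move_arm(plan="0 0 0.001 0 0 0 0.055; 0 0 0 0 0 0 0.04; 0 0 0 0 0 0 0.04; 0 0 0 0 0 0 0.04; 0 0 0 0 0 0 0.04", grip_force=60)

```text
time_s: 18.95
position: [0.5691, -0.2211, 0.1159]
tool_rot: [[0.244, 0.97, 0.001], [0.97, -0.244, -0.0], [-0.0, 0.001, -1.0]]
ft_force: [-2.0, 1.2, 5.0]
grip_width: 0.0464
gripper_force: 61.5
```

Request:
move_arm(plan="0 0 -0.001 0 0 0 0.04; 0 0 -0.002 0 0 0 0.04; 0 0 -0.003 0 0 0 0.04; 0 0 -0.004 0 0 0 0.04; 0 0 0 0 0 0 0.04", grip_force=70)

```text
time_s: 19.58
position: [0.5691, -0.2211, 0.1257]
tool_rot: [[0.245, 0.97, 0.001], [0.97, -0.245, -0.0], [-0.0, 0.001, -1.0]]
ft_force: [0.2, 0.4, -3.2]
grip_width: 0.0461
gripper_force: 71.9
```

```bash
python3 g.py .125 | sed -n '/----/,$p'; python3 - <<'E'
from h import *
im,d=viewer.get_image("wrist")
X=cloud("wrist",d);Z=X[...,2];r=np.hypot(X[...,0]-.569,X[...,1]+.2204)
Y=Z[(r<.03)];print(np.histogram(Y,bins=np.arange(.115,.2,.005)))
E
```

```text
----
wrist (array([0.0009, 0.0005, 0.1253]), np.int64(32340)) (array([ 0.5696, -0.2207,  0.0729]), array([ 0.5696, -0.2209]), 101) TCP [ 0.5691 -0.2211  0.1257] [ 0.2365  0.366  -3.1762]
scene (array([ 0.0034, -0.002 ,  0.1247]), np.int64(531)) (array([ 0.5709, -0.2169,  0.0706]), array([ 0.5691, -0.2191]), 81)
19.575 [-32.3246  32.8831  73.5354   0.0012  73.5434 -18.1719]
(array([  15, 1713, 1126,  594,  686,  544, 2323,  362,  727,  783, 1136,
        668, 3227,  794,  218,  210]), array([0.115, 0.12 , 0.125, 0.13 , 0.135, 0.14 , 0.145, 0.15 , 0.155,
       0.16 , 0.165, 0.17 , 0.175, 0.18 , 0.185, 0.19 , 0.195]))
```

Outer lid is up 10 mm and level, and the knob is still at its seated height. Lifting on.

Request:
move_arm(plan="0 0 -0.005 0 0 0 0.04; 0 0 -0.008 0 0 0 0.04; 0 0 -0.01 0 0 0 0.04; 0 0 -0.015 0 0 0 0.04; 0 0 -0.018 0 0 0 0.04; 0 0 -0.02 0 0 0 0.04; 0 0 -0.02 0 0 0 0.04; 0 0 -0.018 0 0 0 0.04; 0 0 -0.012 0 0 0 0.04; 0 0 -0.006 0 0 0 0.04; 0 0 0 0 0 0 0.04; 0 0 0 0 0 0 0.04")

```text
time_s: 21.22
position: [0.5688, -0.2209, 0.2566]
tool_rot: [[0.245, 0.97, -0.001], [0.97, -0.245, 0.001], [0.0, -0.001, -1.0]]
ft_force: [0.2, -0.4, -1.9]
grip_width: 0.0458
gripper_force: 72.0
```

```bash
python3 g.py .258 | sed -n '/----/,$p'; python3 - <<'E'
from h import *
z=np.load("scene_l.npz")
X=cloud("scene",z["d"]);Z=X[...,2];r=np.hypot(X[...,0]-.569,X[...,1]+.2194)
k=(r<.02)&(Z>.12)&(Z<.2);print("knob",k.sum(),np.nanpercentile(Z[k],[50,95,100]) if k.any() else "")
cv2.imwrite("pics/end.png",cv2.resize(z["im"][60:330,100:440,::-1],None,fx=2.2,fy=2.2))
E
```

```text
----
wrist (array([-0.0008,  0.0012,  0.2562]), np.int64(34397)) (array([ 0.5693, -0.2207,  0.0728]), array([ 0.5692, -0.221 ]), 102) TCP [ 0.5688 -0.2209  0.2566] [ 0.1542 -0.3884 -1.925 ]
scene (array([-0.004 ,  0.0138,  0.2558]), np.int64(501)) (array([ 0.5703, -0.2173,  0.0702]), array([ 0.5678, -0.2195]), 89)
21.225 [-32.3259  27.2256  61.2421   0.0001  91.6104 -18.1716]
knob 143 [0.1602934  0.1797858  0.18152028]
```

View pics/end.png

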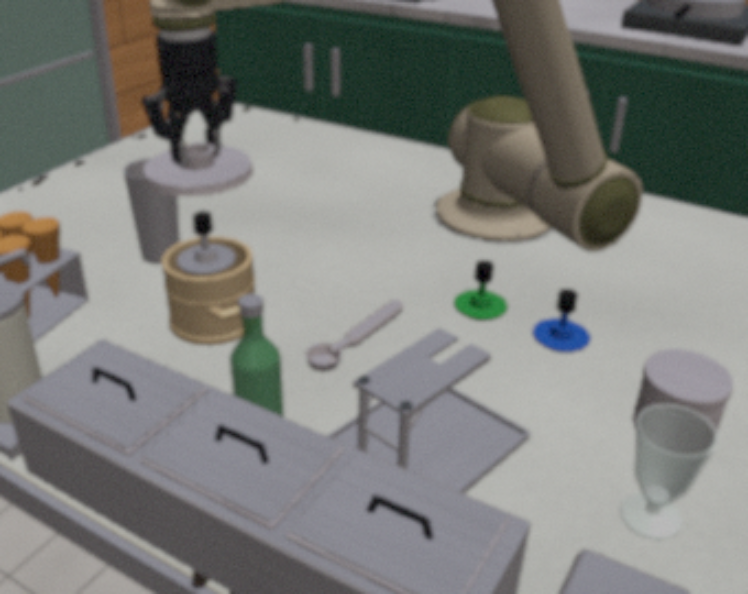

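The outer lid is held level, with its skirt bottom at about z = 0.24. The inner lid is shut on the jar with its knob top at about 0.179, and nothing else has moved.

```bash
python3 -c "
from rig import env
print(env.close_job())"
```

```text
the job is handed in; nothing more can be done
None
```

The job is handed in after about 21 s of robot time: the inner lid is shut on the jar, and the arm is still holding the outer lid level, its lower edge about 6 cm above the inner lid's knob.

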